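Hang the pastry tongs on the drying stand and raise its bar

ROBOT

A 6-joint arm with a two-finger parallel gripper is mounted at the origin on the work surface. World frame = base frame: x ahead of the robot, y to its left, z up, the work surface at z = 0. Lengths are in m, angles in rad, forces in N, time in s.
With the tool pointing down it reaches from about 0.25 to 0.725 m from the base axis. Payload 4 kg.
Tool frame: the origin (TCP) lies at the very end of the fingers, on their centre line; the grasp point (between the pads) lies 19 mm behind it; z points along the fingers, y is the line along which they close (so a half turn about z gives the same grasp; the last joint's range is limited). The gripper opens to 85 mm and grips with 20 to 120 N. Pads are 22 mm wide; open, the fingers measure 114 mm over their backs; the gripper's body (76 mm by 85 mm) begins 54 mm behind the grasp point. The pads swing forward as they close: fully open they stand 13 mm farther back than shut.
Start: joints at [-1.105, 0.241, 0.005, 1.335, 0, 1.571], TCP at [0.225, -0.447, 0.192] pointing down, gripper open.
Joint ranges: [-2.72, 2.72], [-1.05, 1.87], [-1.09, 1.28], [-1.99, 2.15], [-1.42, 1.44], [-3.14, 3.14]. Speed limits (rad/s): [2.79, 2.79, 3.14, 3.14, 3.14, 3.14].

INTERFACE

Orientations are given as a unit quaternion [x, y, z, w].
In Python, from workcell import bot gives the robot as it stands.
- The arm moves only by the tool carry_out, never from a script. Its argument "increments" is one flat list of numbers, 5 for each row, row after row: the finger opening in cm, from 0 to 8.54, then the shift along the tool's x, y, z in cm, then the turn about the tool's z in rad. A call has exactly 5 rows; each row shifts and turns the commanded pose from where the row before left it, along the tool's axes as they then stand; what a row does not reach is not made up. A row lasts 1/8 s, in which the tool goes at most 62.5 mm and 10.7 degrees, less where a joint would pass 70% of its speed; a pose out of reach is approached as far as the arm can. A call with a gripper value outside its range is refused whole. The fingers move at their own pace and stop on an object; the grip force is fixed at half the most. Time passes only in rows, so rows that do not move let the fingers close, or fill a call up. It gives the time, the measured TCP pose, the force, the opening and the grip force at its end, in the units of the state.
- bot.get_obs(): the state, without advancing time (a new reading comes with each control period).
- bot.camera(name): name is "scene" or "top" or "wrist"; returns a dict with "pixels" (420x560x3 uint8, blue, green, red), "range_z" (420x560 float32, m along the optical axis (not along the pixel's ray), 0 where there is no reading), "mtx" (3x3 intrinsics, pixels), "eye" and "attitude" of the camera in the world. Camera axes: x right, y down, z forward; pixel columns grow to the right and rows downward; lengths in m; the calibration is good to about 2 mm. A picture is of the moment at which its call begins.
- bot.job_done(): hands the job in; it is judged then, once.
Trained networks look in a picture, given as the dict that the camera call returned (one of the last four; its "shot" number tells which), for a name from the list of things; names that differ only in an ending like _2 or _b are one class to them, and where a whole thing is asked for, a point or a joint stands for the part that bears it (a point fixed in the world has none). Each returns a list of dicts, best first, with "p" (0 to 1); they miss things now and then, are a little off and sometimes report something else, mostly with a low value. They report only what shows in the picture. A call takes as long as a camera call. They do not tell look-alikes from the thing itself.
- bot.find_in(picture, name): "xyz" ([x, y, z] in m, in the coordinates of the camera as it stood for that picture, good to about 4 mm: the middle of the surface that is visible of it).
- bot.regions_of(picture, name): "mask" (420x560 bool, what is visible of it).
- bot.place_of(picture, name): "xyz" ([x, y, z] in m, in the coordinates of the camera as it stood for that picture, good to about 4 mm: a listed point, or the origin of a listed thing).
The state is a dict: "clock": time; "joint_pos": joint angles; "joint_vel": joint speeds; "tau": joint torques, N m; "eef_pos": TCP position; "tool_rot": TCP orientation; "ft_force": force on the tool from outside, world axes, zero at the start; "ft_torque": the same for the moment, N m; "grip_width": finger opening in m; "grasp_force": force on a finger pad.
Only numpy, scipy, OpenCV 4.12 (cv2) and the standard library are available. Lean on these libraries where they do the work, as an engineer would, in place of code of your own. Each camera call takes 0.05 s, during which the arm holds its last target. There are 200 camera calls.

TASK

Lift the pastry tongs out of the draining caddy, hang them astride the cross-bar of the telescopic drying stand with one leg on either side of the bar, and let go of them. Then squeeze in the button of the stand's grip, pull the bar straight up past the first stop to the second, topmost one, and finish while still holding the grip up there with the button squeezed in, the tongs still hanging from the bar, so that I can tighten the collar screw. Leave the jug, the two cupcake moulds and the dough hook where they are.

Things in the scene. Friction and masses are not known exactly. Their poses are not given: they have to be found in the camera images.
- tongs_mid (a point): Centre, half-way up, of the pastry tongs: a rigid bent strip of steel 3 mm thick, 22 mm wide, in an upside-down U 120 mm tall and 48 mm wide over its two parallel legs, 70 g, loose, bow up. x runs across the U from leg to leg (outsides at +-24 mm), y along the strip's width, z up to the bow. Legs are straight from 24 mm below the top of the bow down; the lowest 26 mm are paddles 28 mm wide.
- tongs_bow (a point): Top of the bow of the tongs (outside of the strip), 60 mm above tongs_mid, same axes. The bow is a half circle of 21 mm inner and 24 mm outer radius.
- caddy: Fixed steel draining caddy, an open box 75 (x) by 140 (y) by 60 mm tall, walls and floor 4 mm, three compartments in a row along y, each 67 by 41 mm. Origin: centre of its underside, on the pastry board. The tongs stand in the middle one, U along x, and stick about 64 mm out of the top. It may be left or right of the drying stand.
- bar_mid (a point): Middle of the axis of the drying stand's cross-bar: level round steel bar along y of this point, 12 mm thick, 290 mm long with 18 mm end balls, z up; 147 mm above the board when down. Post (31 mm tube, 43 mm collar, 130 mm round foot) below its middle, grip above it. Tongs fit on either half 50 to 130 mm from the middle; about 103 mm leaves a gripper room. The stand is fast to the board.
- grip_mid (a point): Centre of the stand's grip, an upright black block 34 (x) by 26 (y, along the bar) by 50 mm tall, 43 mm above the bar's axis, axes as bar_mid; its underside is 12 mm above the bar. Pinch it across x from above: its +x face carries the button, whose front stands 7 mm off the face (24 mm from this centre), at this height. 41 mm over grip and button, 35 mm when squeezed.
- release (a joint): Squeeze button in the grip's +x face, 16 mm wide, 24 mm tall. 0 = out, 0.006 m = fully in (towards -x). Sprung: 3 N to start, 6 N fully in; comes out by itself. It draws a lock pin out of the outer tube: clear from about 0.005 m; let out, the pin falls into the next hole it meets and locks the height.
- mast (a joint): Height of the stand's sliding part (inner tube, bar and grip, 0.43 kg). 0 = right down, locked; 0.040 m = first stop; 0.080 m = second stop and end of travel. It slides straight up only while the button is in, with about 1 N of friction, and sinks again if let down with the button in.
- jug_mid (a point): Bystander: white ceramic jug 118 mm tall, 92 mm wide, handle 75 mm out to its +y side; this point is its centre, half-way up. It stands on the other side of the stand from the caddy.
- mould0_mid (a point): Bystander: round cupcake mould 70 mm wide, 34 mm tall, on the board; its centre half-way up.
- mould1_mid (a point): Bystander: the other cupcake mould, same size; its centre half-way up.
- dough_hook_mid (a point): Bystander: steel dough hook lying on the board beyond the stand, about 150 mm long (along y), 80 mm wide, up to 25 mm thick; this point is near its middle.
There are look-alikes about, which are no part of the job. Leave any orange look-alike of the part that bears tongs_mid alone.

How it is judged:
By the outcome, as a careful person would: the job done as asked, in the order asked, and still so for the second after the job is handed in, while the arm keeps its last pose, push and grip.
It also fails if it takes over 54 s, if anything falls off the work surface, if the arm or the gripper's body presses on something with over 40 N, if the wrist force passes 120 N, or if a joint passes its speed limit or range.

## Working session

There is one attempt and no reset: what is moved stays moved. The work goes in short steps, Python scripts to look and compute and a tool call to move; the robot and the scene stay as the last step left them, time stands still between calls to the robot, and variables do not carry over. Pictures are saved under pics/ and viewed, at most 10 in all, crops included, and the job is handed in when it is done.

Besides the shell and the picture viewer there is one more tool, called after ">>>" by a JSON object that holds its "name" and its "arguments", one argument or row to a line. carry_out: Moves the arm, as the interface text tells. Its arguments: {"type":"object","properties":{"increments":{"type":"array","items":{"type":"number"}}},"required":["increments"]}

```bash
mkdir -p pics
cat > h.py <<'E'
import numpy as np, cv2
from scipy.spatial.transform import Rotation as R
from workcell import bot
def Rm(a):
    a=np.array(a,float)
    return a if a.shape==(3,3) else R.from_quat(a).as_matrix()
def w(p,x): return Rm(p["attitude"])@np.array(x)+np.array(p["eye"])
def places(p,names,k=3):
    for n in names:
        print(n,[(np.round(w(p,d["xyz"]),4).tolist(),px(p,d["xyz"]),round(d["p"],2)) for d in bot.place_of(p,n)[:k]])
def px(p,x):
    q=np.array(p["mtx"])@np.array(x); return [int(q[0]/q[2]),int(q[1]/q[2])]
def cloud(p):
    z=p["range_z"]; K=np.array(p["mtx"]); v,u=np.mgrid[:z.shape[0],:z.shape[1]]
    c=np.stack([(u-K[0,2])/K[0,0]*z,(v-K[1,2])/K[1,1]*z,z],-1)
    return c@Rm(p["attitude"]).T+np.array(p["eye"])
def st():
    o=bot.get_obs(); print({k:np.round(o[k],4).tolist() for k in ["clock","joint_pos","eef_pos","tool_rot","ft_force","grip_width","grasp_force"]})
E
python3 - <<'E'
from h import *
st()
N=["tongs_mid","tongs_bow","caddy","bar_mid","grip_mid","jug_mid","mould0_mid","dough_hook_mid"]
for c in ["scene","top"]:
    p=bot.camera(c); print(c,p["eye"],p["attitude"]); cv2.imwrite(f"pics/{c}0.png",p["pixels"]); places(p,N)
E
```

```text
{'clock': 0.0, 'joint_pos': [-1.105, 0.2414, 0.0038, 1.3352, 0.0, 1.5708], 'eef_pos': [0.2243, -0.4461, 0.1906], 'tool_rot': [0.973, 0.2308, -0.0002, -0.001], 'ft_force': [1.114, -0.5337, -0.246], 'grip_width': 0.0857, 'grasp_force': 0.0}
scene [1.33928638 0.29672541 1.04787065] [ 0.48124213  0.79568995 -0.31572566 -0.1886818 ]
tongs_mid [([0.4935, -0.3054, 0.0842], [239, 179], 0.72), ([0.5648, -0.5275, 0.0608], [162, 176], 0.56)]
tongs_bow [([0.4907, -0.3027, 0.1437], [238, 163], 0.86), ([0.5606, -0.5262, 0.1218], [159, 159], 0.73)]
caddy [([0.4891, -0.2986, 0.0234], [243, 194], 0.87)]
bar_mid [([0.6286, 0.0225, 0.1669], [325, 232], 0.88)]
grip_mid [([0.6292, 0.0192, 0.2122], [325, 219], 0.77)]
jug_mid [([0.4888, 0.3407, 0.081], [466, 263], 0.88)]
mould0_mid [([0.4441, 0.0802, 0.0398], [370, 225], 0.8)]
dough_hook_mid [([0.7754, -0.1543, 0.0232], [233, 285], 0.7)]
top [ 0.36014547 -0.08177432  1.24564573] [-0.69252715  0.71340839 -0.07850744  0.07274065]
tongs_mid [([0.4901, -0.3016, 0.0833], [353, 254], 0.67), ([0.5686, -0.525, 0.0567], [426, 226], 0.47)]
tongs_bow [([0.5638, -0.5291, 0.124], [436, 223], 0.81), ([0.4912, -0.2977, 0.142], [356, 251], 0.78)]
caddy [([0.4858, -0.2981, 0.0139], [348, 258], 0.95)]
bar_mid [([0.6284, 0.0212, 0.1593], [235, 203], 0.78)]
grip_mid [([0.6253, 0.0202, 0.2034], [234, 200], 0.62), ([0.4907, -0.2987, 0.0147], [348, 256], 0.18)]
jug_mid [([0.4854, 0.3412, 0.0731], [125, 263], 0.64)]
mould0_mid [([0.4443, 0.0798, 0.0348], [220, 276], 0.55), ([0.7764, -0.1606, 0.0259], [298, 165], 0.37)]
dough_hook_mid [([0.778, -0.1621, 0.0264], [298, 164], 0.66), ([0.4853, 0.3406, 0.0773], [124, 263], 0.36)]
```

View pics/scene0.png

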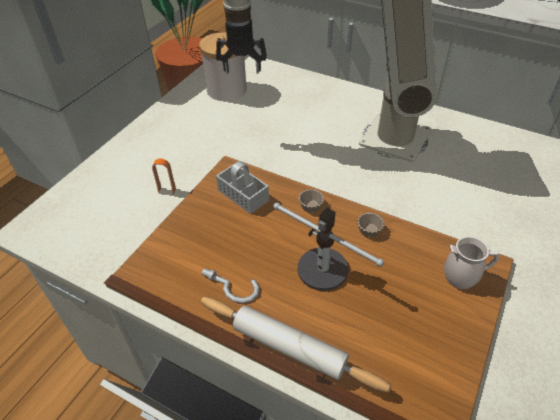

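View pics/top0.png

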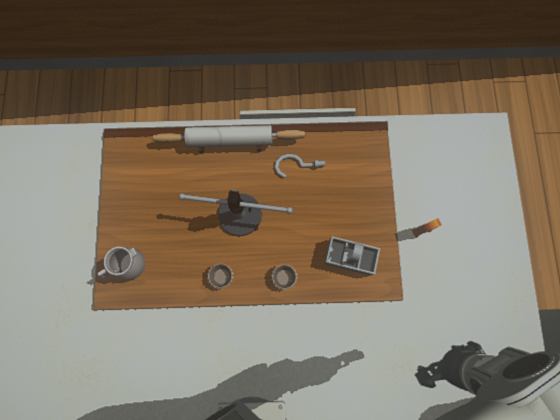

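Steel tongs are in the caddy: scene (239,170), top (353,254). The look-alike is the orange tongs standing off the board, at scene (162,176) and top (430,226). I choose the steel pair, since it stands in the caddy's middle compartment. The drying stand is at scene (325,235), jug at (466,263), moulds at (312,201) and (370,226), hook at (240,288). Next come the yaws and a close crop.

Run:
```python
from h import *
def line(P,t):
    if len(P)<5: print(t,len(P));return
    c=np.median(P[:,:2],0); _,_,V=np.linalg.svd(P[:,:2]-P[:,:2].mean(0)); d=V[0]*np.sign(V[0][1])
    s=(P[:,:2]-c)@d; print(t,len(P),"mean",P.mean(0).round(4),"dir",d.round(3),"yaw(y axis)",round(np.degrees(np.arctan2(-d[0],d[1])),2),"extent",s.min().round(3),s.max().round(3),"mid",(c+d*(s.min()+s.max())/2).round(4),"zmax",np.percentile(P[:,2],[50,98]).round(4))
for c in ["scene","top"]:
    p=bot.camera(c); X=cloud(p)
    for n in ["caddy","bar_mid","tongs_bow"]:
        for r in bot.regions_of(p,n)[:2]:
            P=X[r["mask"]&(p["range_z"]>0)]; m=np.median(P,0); print(c,n,round(r["p"],2),m.round(3))
            if n=="bar_mid":
                P=P[(P[:,2]>.14)&(P[:,2]<.19)]
                a=P-m; 
            if n=="caddy": 
                P=P[(P[:,2]>.07)&(P[:,2]<.095)]
                if len(P)>9: print(cv2.minAreaRect((P[:,:2]*1000).astype(np.float32)))
            line(P,n)
    b=X[(abs(X[...,0]-.4)<.2)&(abs(X[...,1]-.0)<.25)&(abs(X[...,2]-.02)<.012)]; print("board z",np.median(b[:,2]))
    if c=="scene": cv2.imwrite("pics/crop1.png",cv2.resize(p["pixels"][145:240,140:270],None,fx=5,fy=5,interpolation=3))
```

```text
scene bar_mid 0.61 [0.639 0.028 0.172]
bar_mid 609 mean [0.6338 0.033  0.1706] dir [0.158 0.987] yaw(y axis) -9.1 extent -0.165 0.139 mid [0.6352 0.021 ] zmax [0.1706 0.1805]
scene tongs_bow 0.59 [ 0.566 -0.518  0.071]
tongs_bow 313 mean [ 0.5642 -0.5237  0.0698] dir [0.098 0.995] yaw(y axis) -5.65 extent -0.117 0.021 mid [ 0.5609 -0.5656] zmax [0.0705 0.1223]
scene tongs_bow 0.51 [ 0.497 -0.302  0.107]
tongs_bow 272 mean [ 0.4941 -0.3026  0.1049] dir [-0.99  0.14] yaw(y axis) 81.98 extent -0.023 0.105 mid [ 0.4568 -0.2962] zmax [0.1071 0.1456]
board z 0.01943374354971894
top caddy 0.75 [ 0.491 -0.294  0.027]
((490.6786804199219, -299.3518371582031), (140.30262756347656, 75.65929412841797), 73.89079284667969)
caddy 235 mean [ 0.4858 -0.2973  0.0765] dir [0.301 0.954] yaw(y axis) -17.52 extent -0.074 0.067 mid [ 0.4774 -0.2949] zmax [0.0767 0.0812]
top caddy 0.38 [0.627 0.02  0.17 ]
caddy 0
top bar_mid 0.92 [0.628 0.018 0.17 ]
bar_mid 481 mean [0.6274 0.0208 0.1688] dir [0.159 0.987] yaw(y axis) -9.14 extent -0.138 0.165 mid [0.6287 0.0222] zmax [0.1691 0.1748]
top bar_mid 0.65 [ 0.78 -0.16  0.03]
bar_mid 0
top tongs_bow 0.68 [ 0.489 -0.298  0.136]
tongs_bow 162 mean [ 0.4901 -0.2982  0.1222] dir [-0.972  0.234] yaw(y axis) 76.46 extent -0.028 0.018 mid [ 0.4934 -0.2992] zmax [0.1361 0.1447]
top tongs_bow 0.52 [ 0.561 -0.505  0.105]
tongs_bow 228 mean [ 0.5612 -0.511   0.0851] dir [-0.324  0.946] yaw(y axis) 18.93 extent -0.043 0.007 mid [ 0.5672 -0.5224] zmax [0.1048 0.1227]
board z 0.017558445362261477
```

View pics/crop1.png

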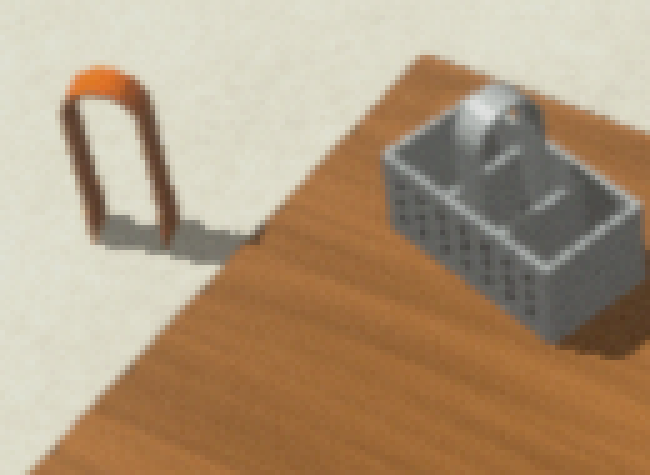

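The crop shows the orange pair at the left, off the board, and the bare steel tongs in the caddy's middle compartment (crop 500,110), so my choice holds. First turn and rise.

>>> {"name": "carry_out", "arguments": {
  "increments": [8.5,0,0,-1,-0.164,8.5,0,0,-1,-0.164,8.5,0,0,-1,-0.164,8.5,0,0,-1,-0.164,8.5,0,0,-1,-0.164]
}}

```text
clock: 1.92
eef_pos: [0.2246, -0.4467, 0.2418]
tool_rot: [0.799, 0.602, 0.0, 0.0]
ft_force: [-0.1, -0.1, 0.8]
grip_width: 0.0847
grasp_force: 0.0
```

```bash
cat >> h.py <<'E'
def delta(t,head=None):
    "shift in tool axes (cm) to world target t; head = wanted heading (deg) of tool y (mod 180)"
    o=bot.get_obs(); M=Rm(o["tool_rot"]); h=np.degrees(np.arctan2(M[1,1],M[0,1]))
    print("eef",np.round(o["eef_pos"],4),"toolz",M[:,2].round(3),"ty heading",h.round(2),"shift cm",(M.T@(np.array(t)-o["eef_pos"])*100).round(2),"F",np.round(o["ft_force"],1),"clk",o["clock"],"w",np.round(o["grip_width"],4))
    if head is not None: print("turn rad",round(-np.radians((head-h+90)%180-90),3))
E
python3 - <<'E'
from h import *
st(); delta([.491,-.299,.24],-16)
E
```

```text
{'clock': 1.925, 'joint_pos': [-1.105, 0.225, 0.115, 1.4607, 0.0, 0.7454], 'eef_pos': [0.2246, -0.4467, 0.2418], 'tool_rot': [0.7987, 0.6017, 0.0, 0.0], 'ft_force': [-0.0818, -0.1304, 0.7971], 'grip_width': 0.0847, 'grasp_force': 0.0}
eef [ 0.2246 -0.4467  0.2418] toolz [ 0. -0. -1.] ty heading -16.02 shift cm [21.55 21.53  0.18] F [-0.1 -0.1  0.8] clk 1.925 w 0.0847
turn rad -0.0
```

>>> {"name": "carry_out", "arguments": {
  "increments": [8.5,4.3,4.3,0,0,8.5,4.3,4.3,0,0,8.5,4.3,4.3,0,0,8.5,4.3,4.3,0,0,8.5,4.3,4.3,0,0]
}}

```text
clock: 2.55
eef_pos: [0.493, -0.2998, 0.2416]
tool_rot: [0.8, 0.6, -0.0, 0.0]
ft_force: [-0.3, -1.4, -0.3]
grip_width: 0.0849
grasp_force: 0.0
```

```bash
cat > tong.py <<'E'
from h import *
import sys
p=bot.camera("wrist"); cv2.imwrite(sys.argv[1],p["pixels"]); X=cloud(p)
places(p,["tongs_mid","tongs_bow"],2)
for r in bot.regions_of(p,"tongs_mid")[:2]:
    P=X[r["mask"]&(p["range_z"]>0)]; P=P[(P[:,2]>.09)&(P[:,2]<.3)]; zt=np.percentile(P[:,2],98)
    Q=P[P[:,2]>zt-.03]
    print(round(r["p"],2),len(Q),"top",zt.round(4),cv2.minAreaRect((Q[:,:2]*1000).astype(np.float32)))
E
python3 - <<'E'
from h import *
delta([.491,-.299,.24],-16)
E
python3 tong.py pics/w1.png
```

```text
eef [ 0.493  -0.2998  0.2416] toolz [ 0. -0. -1.] ty heading -16.33 shift cm [ 0.02 -0.21  0.16] F [-0.3 -1.4 -0.3] clk 2.55 w 0.0849
turn rad -0.006
tongs_mid [([0.5624, -0.5221, 0.0586], [370, 323], 0.58)]
tongs_bow [([0.4888, -0.3038, 0.1418], [274, 205], 0.79)]
0.98 1072 top 0.143 ((492.5487365722656, -301.5888671875), (22.363658905029297, 48.07540512084961), 71.38611602783203)
0.92 220 top 0.1096 ((556.1964111328125, -503.6070556640625), (21.927242279052734, 5.4850544929504395), 26.123308181762695)
```

View pics/w1.png

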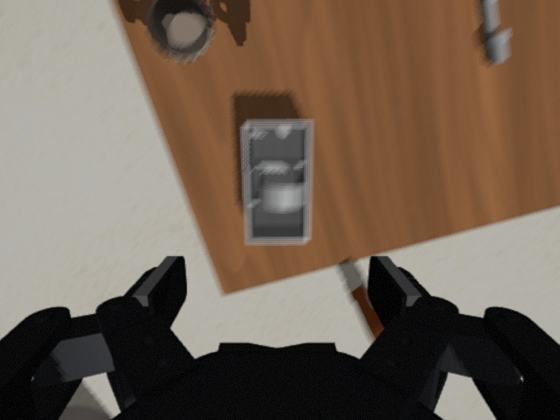

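The blurred wrist picture shows the caddy at (278,180), the steel bow at (284,198) and the orange one at (365,310), outside the fingers. Descend over the legs and close.

>>> {"name": "carry_out", "arguments": {
  "increments": [8.5,-0.2,0,4,0.02,8.5,0,0,4,0,8.5,0,0,4,0,8.5,0,0,3,0,8.5,0,0,0,0]
}}

```text
clock: 3.38
eef_pos: [0.4874, -0.3026, 0.0892]
tool_rot: [0.807, 0.591, -0.001, -0.003]
ft_force: [0.2, -0.5, 0.0]
grip_width: 0.085
grasp_force: 0.0
```

>>> {"name": "carry_out", "arguments": {
  "increments": [4,0,0,0,0,4,0,0,0,0,4,0,0,0,0,4,0,0,0,0,4,0,0,0,0]
}}

```text
clock: 4.0
eef_pos: [0.4913, -0.303, 0.0921]
tool_rot: [0.806, 0.592, 0.0, 0.001]
ft_force: [0.5, 0.4, 1.4]
grip_width: 0.0399
grasp_force: 0.7
```

Run:
```python
from h import *
st(); p=bot.camera("wrist"); q=bot.camera("scene"); s=cv2.resize(q["pixels"][110:220,160:300],(560,440),interpolation=2)
cv2.imwrite("pics/g1.png",cv2.resize(np.vstack([p["pixels"],s]),(480,737))[137:])
```

```text
{'clock': 4.0, 'joint_pos': [-0.5526, 0.4494, 0.0406, 1.1607, 0.0, 1.323], 'eef_pos': [0.4913, -0.303, 0.0921], 'tool_rot': [0.8063, 0.5916, 0.0002, 0.0006], 'ft_force': [0.4745, 0.4312, 1.4307], 'grip_width': 0.0399, 'grasp_force': 0.7032}
```

View pics/g1.png

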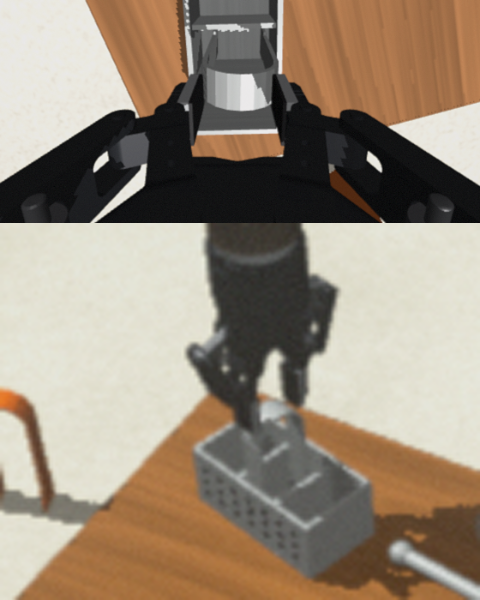

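The wrist half shows the bow at (237,85), just ahead of the closed pads. They shut on nothing, behind the strip in tool x. Re-measure from this near position.

Run:
```python
from h import *
p=bot.camera("wrist"); X=cloud(p)
for n in ["tongs_mid","caddy"]:
  for r in bot.regions_of(p,n)[:1]:
    P=X[r["mask"]&(p["range_z"]>0)]; print(n,round(r["p"],2),len(P),np.percentile(P,[1,50,99],axis=0).round(4).tolist())
    if n=="tongs_mid":
      for a,b in [(.136,.16),(.125,.136),(.08,.12)]:
        Q=P[(P[:,2]>a)&(P[:,2]<b)]
        if len(Q)>9: print(a,len(Q),cv2.minAreaRect((Q[:,:2]*1000).astype(np.float32)))
places(p,["tongs_bow","caddy"],1)
for c in ["top","scene"]:
    q=bot.camera(c); places(q,["tongs_bow"],2); Y=cloud(q)
    for r in bot.regions_of(q,"tongs_bow")[:2]:
        P=Y[r["mask"]&(q["range_z"]>0)]; P=P[P[:,2]>.11]; 
        if len(P)>5: print(c,round(r["p"],2),len(P),cv2.minAreaRect((P[:,:2]*1000).astype(np.float32)),P[:,2].max())
delta([.4925,-.3016,.092],-17)
```

```text
tongs_mid 0.83 823 [[0.5265, -0.5429, 0.0031], [0.5577, -0.5026, 0.0338], [0.5818, -0.3262, 0.2012]]
caddy 0.94 15859 [[0.4417, -0.3721, 0.0207], [0.49, -0.2777, 0.0432], [0.5395, -0.2279, 0.0792]]
tongs_bow [([0.4898, -0.3029, 0.1419], [275, 272], 0.76)]
caddy [([0.4865, -0.3007, 0.0148], [271, 204], 0.78)]
tongs_bow [([0.4904, -0.2957, 0.1413], [355, 251], 0.5), ([0.5653, -0.5286, 0.1181], [435, 223], 0.39)]
top 0.45 14 ((480.74346923828125, -287.5948486328125), (4.690382957458496, 14.080272674560547), 64.75988006591797) 0.13974819578984476
tongs_bow [([0.4944, -0.3038, 0.1451], [237, 163], 0.77), ([0.5595, -0.5259, 0.1232], [160, 159], 0.74)]
scene 0.73 81 ((565.4409790039062, -524.5668334960938), (26.57638931274414, 43.40947341918945), 28.504838943481445) 0.12362549913663756
scene 0.55 99 ((494.82513427734375, -301.8594665527344), (24.82444953918457, 49.938682556152344), 71.74480438232422) 0.14692524541159946
eef [ 0.4912 -0.303   0.0919] toolz [ 0.001 -0.    -1.   ] ty heading -17.48 shift cm [ 0.17  0.08 -0.01] F [1.  0.3 5.2] clk 4.65 w 0.0398
turn rad -0.008
```

Run:
```python
from h import *
p=bot.camera("wrist"); X=cloud(p); o=bot.get_obs(); A=Rm(p["attitude"]); e=np.array(p["eye"]); M=Rm(o["tool_rot"])
print("eye",e,"fwd",A[:,2].round(3))
im=p["pixels"].copy()
def pr(wp,col):
    c=A.T@(np.array(wp)-e); u=px(p,c); cv2.circle(im,u,3,col,-1); return u
t=np.array(o["eef_pos"])
print("tcp",pr(t,(0,0,255)),"grasp",pr(t-M[:,2]*.019,(0,255,0)))
for s in (-.02,.02): print(pr(t+M[:,1]*s,(0,0,255)),pr(t+M[:,1]*s-M[:,2]*.019,(0,255,0)))
# points in tool frame in the vicinity
L=(X-t)@M*1000; m=(p["range_z"]>0)&(abs(L[...,1])<60)&(abs(L[...,0])<40)&(L[...,2]<15)&(L[...,2]>-70)
Q=L[m]; H,xe,ye=np.histogram2d(Q[:,2],Q[:,1],bins=[np.arange(-70,20,10),np.arange(-60,61,8)])
print(H.astype(int))
B=Q[(abs(Q[:,1])<27)&(Q[:,2]<-5)]; print(np.percentile(B,[1,50,99],axis=0).round(1))
cv2.imwrite("pics/g2.png",cv2.resize(im[200:420,150:410],None,fx=3,fy=2.7))
```

```text
eye [ 0.51019894 -0.24005839  0.27434068] fwd [-0.077 -0.248 -0.966]
tcp [277, 235] grasp [277, 246]
[246, 235] [242, 246]
[309, 235] [312, 246]
[[  0   0   0 123 337   0   0   0   0 201 145 130   0   0   0]
 [  0   0   0 103 281   0  42 417 105 166 122 102   0   0   0]
 [  0   0   0  18 146 542 685 341 617 701  51  14   0   0   0]
 [  0   0   0   0 119  93   0   0   0   9  72   0   0   0   0]
 [  0   0   0   0  30  11   0   0   0   0  41   0   0   0   0]
 [  0   0   0   0  33  19   0   0   0   0  59   0   0   0   0]
 [  0   0   0   0  30  14   0   0   0   0  65   0   0   0   0]
 [  0   0   0   0  49  16   0   0   0   0  71   0   0   0   0]]
[[ -9.6 -26.  -69.2]
 [  4.9   0.  -48.8]
 [ 13.2  25.   -9.7]]
```

View pics/g2.png

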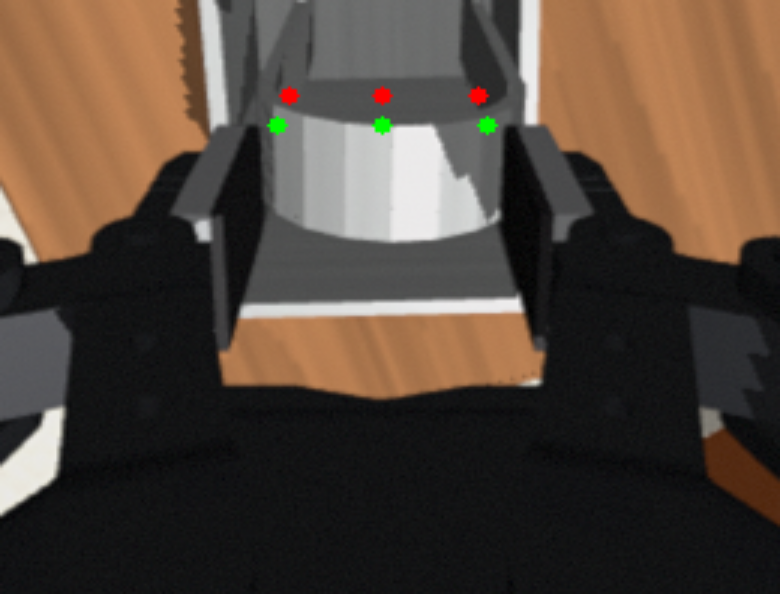

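The crop shows the bow (390,180) centred between the two pads, strip overlapping them in depth, so it isn't beside them. The 4 cm opening was probably just short of gripping. Close fully.

>>> {"name": "carry_out", "arguments": {
  "increments": [2,0.15,0,0,0,0,0,0,0,0,0,0,0,0,0,0,0,0,0,0,0,0,0,0,0]
}}

```text
clock: 5.32
eef_pos: [0.4935, -0.3035, 0.0969]
tool_rot: [0.806, 0.591, 0.001, 0.004]
ft_force: [-2.6, -0.7, 24.9]
grip_width: 0.0237
grasp_force: 96.0
```

Run:
```python
from h import *
st(); p=bot.camera("wrist"); q=bot.camera("scene"); s=cv2.resize(q["pixels"][130:210,195:285],(500,444),interpolation=2)
cv2.imwrite("pics/g3.png",np.vstack([cv2.resize(p["pixels"][220:360,150:410],(500,300))[:150*2],s])[:600])
```

```text
{'clock': 5.325, 'joint_pos': [-0.5506, 0.4434, 0.0443, 1.1628, -0.0013, 1.3254], 'eef_pos': [0.4935, -0.3035, 0.0969], 'tool_rot': [0.8064, 0.5914, 0.0011, 0.0044], 'ft_force': [-2.6439, -0.7149, 24.8593], 'grip_width': 0.0237, 'grasp_force': 96.0169}
```

View pics/g3.png

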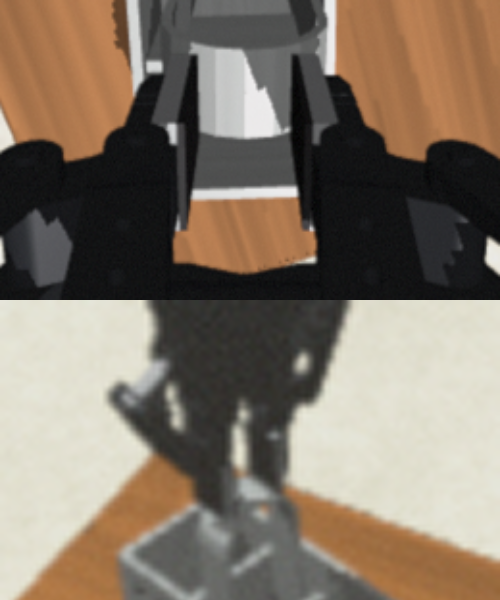

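Run:
```python
from h import *
p=bot.camera("wrist"); X=cloud(p); o=bot.get_obs(); M=Rm(o["tool_rot"]); t=np.array(o["eef_pos"])
L=(X-t)@M*1000; ok=(p["range_z"]>0)&(abs(L[...,1])<60)&(abs(L[...,0])<60)&(L[...,2]<30)
for v in range(225,345,8):
    r=L[v]; print(v," ".join("%d/%d/%d"%tuple(r[u]) if ok[v,u] else "-" for u in range(215,345,9)))
```

```text
225 - -2/-38/28 - 7/-22/-2 - - - - - - -1/19/26 12/20/-16 1/31/19 - -
233 - -7/-38/26 10/-24/-24 3/-22/-3 - - - - - - -6/19/22 12/19/-29 -4/31/18 - -
241 - -12/-38/24 - 11/-17/-39 12/-13/-41 12/-8/-43 12/-4/-41 12/0/-41 12/4/-43 12/8/-41 11/13/-40 9/18/-35 -10/31/18 - -
249 - -17/-38/20 -20/-32/27 11/-16/-49 11/-12/-50 8/-8/-42 8/-4/-43 9/0/-45 9/4/-44 8/8/-43 11/12/-49 10/17/-48 -16/32/18 - -
257 - -22/-38/17 7/-21/-49 10/-15/-57 7/-12/-50 4/-8/-43 5/-4/-44 5/0/-46 4/4/-44 4/8/-43 10/11/-57 11/15/-58 7/21/-49 - -
265 - 6/-24/-56 10/-18/-65 11/-14/-66 4/-12/-51 0/-8/-43 1/-4/-45 1/0/-46 0/4/-44 0/8/-43 11/11/-66 10/14/-65 7/20/-57 7/24/-57 -
273 - 6/-22/-65 11/-17/-73 11/-14/-74 0/-12/-52 -3/-8/-44 -3/-4/-43 -2/0/-45 -3/4/-44 -4/9/-42 6/11/-65 11/14/-73 10/17/-73 6/22/-64 -
281 13/-22/-84 13/-19/-84 11/-16/-81 10/-13/-78 -3/-12/-53 -8/-8/-43 -7/-4/-45 -7/0/-44 -8/4/-44 -8/9/-43 3/11/-65 9/13/-77 11/16/-81 13/19/-84 12/22/-82
289 11/-22/-87 12/-18/-88 12/-15/-88 5/-13/-76 -6/-12/-54 - - - - - 0/11/-67 7/13/-79 12/15/-88 12/18/-87 11/21/-87
297 11/-20/-92 12/-17/-93 11/-15/-92 3/-13/-78 -10/-12/-55 - - - - - -2/11/-68 6/12/-84 11/14/-92 12/17/-92 11/20/-92
305 16/-18/-104 17/-15/-106 16/-13/-104 -1/-14/-76 - - - - - - -5/11/-70 3/12/-84 16/12/-105 16/15/-104 11/19/-97
313 17/-17/-110 17/-14/-109 17/-12/-109 -4/-14/-77 - - - - - - -9/11/-70 1/12/-86 17/12/-109 17/14/-109 16/17/-108
321 16/-16/-112 17/-14/-113 16/-12/-112 -7/-14/-77 - - - - - - - -1/13/-85 16/11/-112 16/14/-112 17/16/-113
329 16/-16/-116 17/-13/-116 16/-11/-115 - - - - - - - - -5/13/-85 16/11/-115 16/13/-115 17/15/-116
337 17/-15/-119 17/-13/-119 16/-11/-118 - - - - - - - - -7/13/-87 16/10/-119 17/12/-119 16/15/-118
```

The depth grid shows the pads at tool z −40 to −85 mm and gripping the bow's crown (±12 mm at −46). So the real finger ends sit about 40 mm behind the reported TCP, and I'll work with that measured offset. Open again and lower by about 40 mm.

>>> {"name": "carry_out", "arguments": {
  "increments": [8.5,0,0,0,0,8.5,0,0,0,0,8.5,0,0,0,0,8.5,0,0,0,0,8.5,0,0,0,0]
}}

```text
clock: 6.1
eef_pos: [0.491, -0.3011, 0.0909]
tool_rot: [0.806, 0.592, -0.0, -0.001]
ft_force: [0.6, -0.0, 0.2]
grip_width: 0.085
grasp_force: 0.0
```

```bash
cat > fing.py <<'E'
from h import *
p=bot.camera("wrist"); X=cloud(p); o=bot.get_obs(); M=Rm(o["tool_rot"]); t=np.array(o["eef_pos"])
L=(X-t)@M*1000; ok=(p["range_z"]>0)&(abs(L[...,0])<16)
print("w",o["grip_width"],"eef",t.round(4))
# bow (inside) and fingers (|y| bands): lowest z and x span
for a,b in [(-70,-50),(-50,-38),(-38,-28),(-28,-20),(-20,20),(20,28),(28,38),(38,50),(50,70)]:
    Q=L[ok&(L[...,1]>a)&(L[...,1]<b)&(L[...,2]<-15)]
    if len(Q): print((a,b),len(Q),"z",np.percentile(Q[:,2],[1,50,99]).round(0),"x",np.percentile(Q[:,0],[1,50,99]).round(0),"y",np.percentile(Q[:,1],[1,99]).round(0))
K=L[ok&(abs(L[...,1])<26)&(t[2]-L[...,2]/1000>.12)&(t[2]-L[...,2]/1000<.15)]
if len(K)>9: print("bow rect in tool mm",cv2.minAreaRect(K[:,:2].astype(np.float32)),"top z",t[2]-np.percentile(K[:,2],2)/1000)
E
python3 fing.py
```

```text
w 0.08512334728415843 eef [ 0.4911 -0.3012  0.0911]
(-70, -50) 9570 z [-130. -109.  -71.] x [-11.   7.  14.] y [-70. -51.]
(-50, -38) 4097 z [-121.  -89.  -54.] x [-10.   9.  14.] y [-50. -38.]
(-38, -28) 587 z [-136. -132. -119.] x [-2. 11. 16.] y [-38. -28.]
(-28, -20) 336 z [-139. -126.  -17.] x [-10.  12.  16.] y [-28. -20.]
(-20, 20) 12003 z [-136. -120.  -39.] x [-10.  11.  12.] y [-19.  19.]
(20, 28) 712 z [-139.  -42.  -17.] x [-11.  11.  16.] y [20. 28.]
(28, 38) 742 z [-136. -123. -104.] x [-2. 10. 16.] y [28. 38.]
(38, 50) 4032 z [-120.  -88.  -54.] x [-10.  10.  14.] y [38. 50.]
(50, 70) 10049 z [-131. -110.  -72.] x [-11.   7.  14.] y [51. 69.]
bow rect in tool mm ((0.14029979705810547, 1.609811782836914), (23.427215576171875, 47.52385330200195), 0.5585514307022095) top z 0.14275787130221687
```

Open tips at −54 mm confirm it (41 + 13 swing). The bow is centred within 1.6 mm. Descend 4.2 cm, then grip.

>>> {"name": "carry_out", "arguments": {
  "increments": [8.5,0,0.15,2.1,0,8.5,0,0,2.1,0,8.5,0,0,0,0,3.5,0,0,0,0,3.5,0,0,0,0]
}}

```text
clock: 6.78
eef_pos: [0.4935, -0.3023, 0.0507]
tool_rot: [0.806, 0.591, 0.0, 0.001]
ft_force: [0.2, -0.7, 1.0]
grip_width: 0.0509
grasp_force: 0.0
```

>>> {"name": "carry_out", "arguments": {
  "increments": [3.5,0,0,0,0,3.5,0,0,0,0,3.5,0,0,0,0,3.5,0,0,0,0,3.5,0,0,0,0]
}}

```text
clock: 7.4
eef_pos: [0.4937, -0.3025, 0.0509]
tool_rot: [0.806, 0.591, 0.001, 0.001]
ft_force: [-0.4, 0.7, 6.2]
grip_width: 0.0472
grasp_force: 62.5
```

```bash
python3 fing.py
```

```text
w 0.04685745007055304 eef [ 0.4937 -0.3024  0.0509]
(-70, -50) 7886 z [-135. -121.  -94.] x [-8. 12. 13.] y [-63. -50.]
(-50, -38) 6326 z [-134. -101.  -20.] x [-12.   5.  14.] y [-50. -38.]
(-38, -28) 1678 z [-136.  -91.  -49.] x [ 2. 11. 14.] y [-38. -28.]
(-28, -20) 2771 z [-136.  -78.  -18.] x [-10.  11.  15.] y [-28. -20.]
(-20, 20) 13218 z [-136. -116.  -81.] x [-9. 11. 12.] y [-19.  19.]
(20, 28) 3007 z [-136.  -78.  -18.] x [-10.  11.  13.] y [20. 28.]
(28, 38) 1758 z [-135.  -90.  -18.] x [-4. 11. 15.] y [28. 38.]
(38, 50) 7756 z [-134. -109.  -87.] x [-12.   5.  13.] y [38. 50.]
(50, 70) 6146 z [-135. -122.  -94.] x [-8. 12. 13.] y [50. 62.]
bow rect in tool mm ((0.7515068054199219, -0.039806365966796875), (24.49727439880371, 51.98888397216797), 0.2136744111776352) top z 0.1457145248458045
```

Gripped (47 mm, 62 N). Lift straight up 18 cm.

>>> {"name": "carry_out", "arguments": {
  "increments": [3.5,0,0,-3,0,3.5,0,0,-3,0,3.5,0,0,-4,0,3.5,0,0,-4,0,3.5,0,0,-4,0]
}}

```text
clock: 8.07
eef_pos: [0.4922, -0.3015, 0.2303]
tool_rot: [0.806, 0.591, -0.0, -0.001]
ft_force: [0.4, 0.3, -0.8]
grip_width: 0.047
grasp_force: 61.9
```

```bash
python3 - <<'E'
from h import *
# bar from top and scene cameras: restrict to the free halves
for c in ["top","scene"]:
    p=bot.camera(c); X=cloud(p)
    r=bot.regions_of(p,"bar_mid")[0]; P=X[r["mask"]&(p["range_z"]>0)]
    P=P[(P[:,2]>.155)&(P[:,2]<.185)]; d=np.array([.158,.987]); nrm=np.array([.987,-.158])
    s=(P[:,:2]-[.628,.021])@d; k=(abs(s)>.04)&(abs(s)<.17); n=(P[:,:2]-[.628,.021])@nrm; k&=abs(n)<.02
    P,s,n=P[k],s[k],n[k]; co=np.polyfit(s,n,1)
    print(c,len(P),"slope",co.round(4),"s ext",s.min().round(3),s.max().round(3),"z at -.1",[np.percentile(P[s<-.06][:,2],q).round(4) for q in(50,95)],"z +",[np.percentile(P[s>.06][:,2],q).round(4) for q in(50,95)])
delta([.6127,-.0807,.23],-9.1)
E
python3 fing.py
```

```text
top 362 slope [-0.001  -0.0004] s ext -0.147 0.152 z at -.1 [np.float64(0.1691), np.float64(0.1739)] z + [np.float64(0.169), np.float64(0.1738)]
scene 479 slope [0.0033 0.003 ] s ext -0.151 0.153 z at -.1 [np.float64(0.1705), np.float64(0.1752)] z + [np.float64(0.1706), np.float64(0.174)]
eef [ 0.4928 -0.3019  0.2298] toolz [ 0.001 -0.001 -1.   ] ty heading -17.47 shift cm [ 2.47e+01  4.79e+00 -2.00e-02] F [-0.2 -0.4 -1.4] clk 8.275 w 0.0472
turn rad -0.146
w 0.047399138717514964 eef [ 0.4922 -0.3015  0.2285]
(-70, -50) 7118 z [-136. -122.  -95.] x [-8. 12. 13.] y [-62. -50.]
(-50, -38) 6628 z [-135. -106.  -88.] x [-12.   4.  13.] y [-50. -38.]
(-38, -28) 1604 z [-137.  -93.  -50.] x [-1. 11. 14.] y [-38. -28.]
(-28, -20) 2857 z [-137.  -80.  -17.] x [-10.  11.  15.] y [-28. -20.]
(-20, 20) 13276 z [-137. -117.  -82.] x [-9. 10. 12.] y [-19.  19.]
(20, 28) 2944 z [-137.  -80.  -18.] x [-10.  11.  13.] y [20. 28.]
(28, 38) 1561 z [-137.  -93.  -51.] x [-3. 11. 14.] y [28. 38.]
(38, 50) 7113 z [-135. -108.  -88.] x [-12.   4.  13.] y [38. 50.]
(50, 70) 6865 z [-137. -123.  -95.] x [-8. 12. 13.] y [50. 62.]
```

>>> {"name": "carry_out", "arguments": {
  "increments": [3.5,0,0,0,-0.146,3.5,5.4,1.9,0,0,3.5,5.4,1.9,0,0,3.5,5.4,1.9,0,0,3.5,5.4,1.9,0,0]
}}

```text
clock: 8.95
eef_pos: [0.6014, -0.0988, 0.227]
tool_rot: [0.761, 0.649, -0.001, -0.002]
ft_force: [0.1, -0.3, -0.4]
grip_width: 0.0471
grasp_force: 62.0
```

```bash
cat > bar.py <<'E'
from h import *
import sys
p=bot.camera("wrist"); X=cloud(p); cv2.imwrite(sys.argv[1],p["pixels"])
dz=float(sys.argv[2]) if len(sys.argv)>2 else 0
r=bot.regions_of(p,"bar_mid")
d=np.array([.158,.987]); nrm=np.array([.987,-.158])
s=(X[...,:2]-[.6284,.0235])@d; n=(X[...,:2]-[.6284,.0235])@nrm
k=(p["range_z"]>0)&(X[...,2]>.155+dz)&(X[...,2]<.185+dz)&(abs(n)<.02)&(abs(s)<.135)&(abs(s)>.03)
S,N,Z=s[k],n[k],X[...,2][k]
for a in np.arange(-.13,.13,.02):
    q=(S>=a)&(S<a+.02)
    if q.sum()>8: print("s %.2f n [%.4f %.4f] ztop %.4f cnt %d"%(a+.01,*np.percentile(N[q],[2,98]),np.percentile(Z[q],97),q.sum()))
places(p,["bar_mid","grip_mid"],1)
delta([.6121,-.0782,.23],-9.1)
E
python3 bar.py pics/w2.png
```

```text
s -0.12 n [-0.0071 0.0044] ztop 0.1720 cnt 357
s -0.10 n [-0.0071 0.0041] ztop 0.1717 cnt 369
s -0.08 n [-0.0064 0.0047] ztop 0.1719 cnt 388
s -0.06 n [-0.0064 0.0044] ztop 0.1720 cnt 409
s -0.04 n [-0.0064 0.0045] ztop 0.1721 cnt 428
bar_mid [([0.6306, 0.0249, 0.1612], [290, 42], 0.67)]
grip_mid [([0.6292, 0.0219, 0.2078], [292, 27], 0.96)]
eef [ 0.6011 -0.0991  0.2269] toolz [-0.005  0.    -1.   ] ty heading -8.95 shift cm [ 2.24  0.76 -0.31] F [-0.4 -0.6 -0.1] clk 9.15 w 0.0469
turn rad 0.003
```

View pics/w2.png

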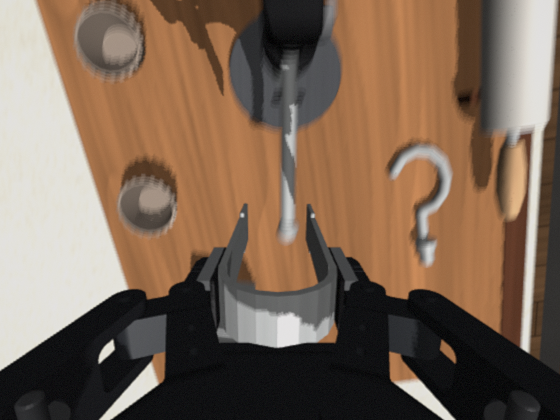

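The view shows the bar running from (290,230) up to the grip (292,15). The leg ends at (243,215) and (312,215) straddle its line, and the bar end is just ahead of the U. Shift along the bar, then lower.

>>> {"name": "carry_out", "arguments": {
  "increments": [3.5,2.2,0.65,0,0,3.5,0,0,0,0,3.5,0,0,2,0,3.5,0,0,2,0,3.5,0,0,2,0]
}}

```text
clock: 9.78
eef_pos: [0.6114, -0.0809, 0.1689]
tool_rot: [0.762, 0.648, -0.0, 0.0]
ft_force: [0.0, -0.1, -0.9]
grip_width: 0.0471
grasp_force: 62.0
```

Run:
```python
from h import *
delta([.6111,-.078,.085],-9.1)
p=bot.camera("wrist"); X=cloud(p); o=bot.get_obs(); M=Rm(o["tool_rot"]); t=np.array(o["eef_pos"]); L=(X-t)@M*1000
k=(p["range_z"]>0)&(abs(L[...,1])<12)&(abs(L[...,0])<12)&(L[...,2]<-70)&(L[...,2]>-110); print("bow top rel",np.percentile(L[k][:,2],[2,10,50]),"x",np.percentile(L[k][:,0],[2,98]))
k=(p["range_z"]>0)&(abs(L[...,1])<30)&(L[...,0]>15)&(L[...,0]<60)&(X[...,2]>.16)&(X[...,2]<.18); print("bar y in tool",np.percentile(L[k][:,1],[2,50,98]),k.sum())
```

```text
eef [ 0.6114 -0.0809  0.1689] toolz [-0. -0. -1.] ty heading -9.2 shift cm [ 0.28 -0.08  8.39] F [ 0.  -0.1 -0.9] clk 9.775 w 0.0471
turn rad -0.002
bow top rel [-95.14221313 -94.64180945 -93.5070392 ] x [-8.21686344 11.63506136]
bar y in tool [-4.77208397  0.73718265  6.72679505] 1459
```

>>> {"name": "carry_out", "arguments": {
  "increments": [3.5,0.2,0,3,0,3.5,0,0,3,0,3.5,0,0,2.2,0,3.5,0,0,0.2,0,3.5,0,0,0.2,0]
}}

```text
clock: 10.45
eef_pos: [0.6127, -0.0785, 0.0846]
tool_rot: [0.761, 0.648, 0.0, 0.001]
ft_force: [0.1, 0.1, 0.0]
grip_width: 0.0473
grasp_force: 61.9
```

>>> {"name": "carry_out", "arguments": {
  "increments": [3.5,0,0,0.1,0,3.5,0,0,0.1,0,3.5,0,0,0.1,0,3.5,0,0,0.05,0,3.5,0,0,0,0]
}}

```text
clock: 11.08
eef_pos: [0.613, -0.0781, 0.0827]
tool_rot: [0.761, 0.649, 0.001, 0.001]
ft_force: [-3.0, -0.5, 8.6]
grip_width: 0.047
grasp_force: 63.1
```

Bow rests on the bar (8.6 N up). Open.

>>> {"name": "carry_out", "arguments": {
  "increments": [5.2,0,0,-0.1,0,6,0,0,0,0,7,0,0,0,0,8.5,0,0,0,0,8.5,0,0,0,0]
}}

```text
clock: 11.7
eef_pos: [0.612, -0.0779, 0.0808]
tool_rot: [0.761, 0.649, -0.0, -0.0]
ft_force: [-0.2, 0.3, 0.9]
grip_width: 0.0847
grasp_force: 0.0
```

Run:
```python
from h import *
delta([.6111,-.078,.085],-9.1)
p=bot.camera("wrist"); X=cloud(p); o=bot.get_obs(); M=Rm(o["tool_rot"]); t=np.array(o["eef_pos"]); L=(X-t)@M*1000
k=(p["range_z"]>0)&(abs(L[...,1])<30)&(abs(L[...,0])<20)&(X[...,2]<.2)&(X[...,2]>.14); Q=L[k]; print("bow top z",np.percentile(X[k][:,2],98),"tool-frame",cv2.minAreaRect(Q[:,:2].astype(np.float32)))
for c in ["scene"]:
    q=bot.camera(c); places(q,["tongs_bow","grip_mid"],2)
```

```text
eef [ 0.612  -0.0779  0.0808] toolz [-0.  0. -1.] ty heading -9.11 shift cm [-0.03 -0.09 -0.42] F [-0.2  0.3  0.9] clk 11.7 w 0.0847
turn rad -0.0
bow top z 0.1996581837040935 tool-frame ((4.520602226257324, -0.2283782958984375), (30.88692283630371, 59.922672271728516), 0.9506341814994812)
tongs_bow [([0.6143, -0.0762, 0.1769], [291, 211], 0.73), ([0.5624, -0.5234, 0.1246], [160, 159], 0.61)]
grip_mid [([0.6288, 0.0186, 0.2147], [325, 218], 0.61), ([0.6292, 0.0217, 0.1674], [325, 232], 0.41)]
```

>>> {"name": "carry_out", "arguments": {
  "increments": [8.5,0,0,-1.5,0,8.5,0,0,-2.5,0,8.5,0,0,-4,0,8.5,0,0,-4,0,8.5,0,0,-3,0]
}}

```text
clock: 12.52
eef_pos: [0.6128, -0.078, 0.2346]
tool_rot: [0.761, 0.649, 0.001, 0.001]
ft_force: [-0.2, -0.9, -0.1]
grip_width: 0.0852
grasp_force: 0.0
```

Run:
```python
from h import *
p=bot.camera("wrist"); places(p,["grip_mid","tongs_bow","bar_mid"],1); X=cloud(p)
d=np.array([.158,.987]); nrm=np.array([.987,-.158])
q=bot.camera("scene"); t=bot.camera("top")
for c,pp in (("wrist",p),("scene",q),("top",t)):
    X=cloud(pp); s=(X[...,:2]-[.6284,.0235])@d; n=(X[...,:2]-[.6284,.0235])@nrm
    for a,b in [(.186,.205),(.205,.222),(.222,.245)]:
        k=(pp["range_z"]>0)&(abs(n)<.04)&(abs(s)<.04)&(X[...,2]>a)&(X[...,2]<b)
        if k.sum()>5: print(c,a,"n",np.percentile(n[k],[2,98]).round(4),"s",np.percentile(s[k],[2,98]).round(4),"ztop",np.percentile(X[...,2][k],97).round(4),k.sum())
    for z in (.17,): 
        k=(pp["range_z"]>0)&(abs(n)<.035)&(abs(s+.103)<.03)&(X[...,2]>.1735)&(X[...,2]<.21)
        if k.sum()>5: print(c,"tong top n",np.percentile(n[k],[2,98]).round(4),"s",np.percentile(s[k],[2,98]).round(4),np.percentile(X[...,2][k],97).round(4))
cv2.imwrite("pics/s3.png",np.vstack([cv2.resize(p["pixels"],(400,300)),cv2.resize(q["pixels"][170:290,230:390],(400,300))]))
delta([.6284,.0235,.22],-9.1)
```

```text
grip_mid [([0.6305, 0.0254, 0.209], [279, 63], 0.64)]
tongs_bow [([0.6103, -0.0777, 0.176], [274, 211], 0.88)]
bar_mid [([0.6265, 0.0233, 0.164], [273, 79], 0.87)]
wrist 0.186 n [-0.0158  0.0205] s [-0.0147 -0.0095] ztop 0.2037 140
wrist 0.205 n [-0.0141  0.0225] s [-0.0146  0.0052] ztop 0.2216 475
wrist 0.222 n [-0.0169  0.0148] s [-0.0145  0.0101] ztop 0.2343 3006
wrist tong top n [-0.0085  0.0071] s [-0.113  -0.0917] 0.1751
scene 0.186 n [-0.011   0.0245] s [-0.009   0.0115] ztop 0.2045 61
scene 0.205 n [-0.0124  0.0256] s [-0.0096  0.0114] ztop 0.2214 90
scene 0.222 n [-0.0141  0.0199] s [-0.0136  0.0111] ztop 0.2367 174
scene tong top n [-0.0076  0.0137] s [-0.1222 -0.09  ] 0.178
eef [ 0.6115 -0.0778  0.2301] toolz [-0.002  0.    -1.   ] ty heading -9.11 shift cm [10.27  0.07  1.01] F [-0.1 -0.2 -0.6] clk 12.825 w 0.085
turn rad -0.0
```

View pics/s3.png

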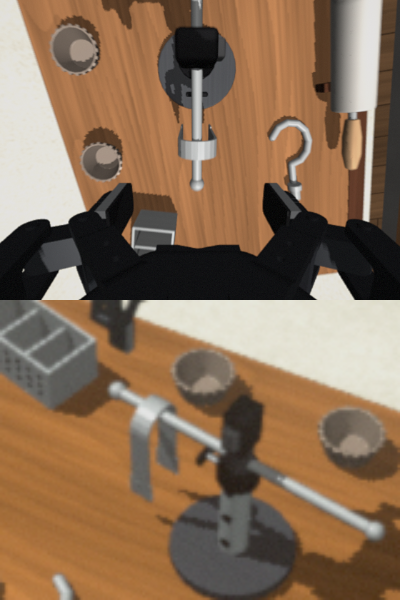

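Both views show the tongs astride the bar, on its −y half (wrist crop 197,145; scene crop 155,435), and free of the gripper. Now go over the grip and down.

>>> {"name": "carry_out", "arguments": {
  "increments": [8.5,5,0.1,0,0,8.5,5.1,0.1,0,0,8.5,0,0,0,0,8.5,0,0,2,0,8.5,0,0,2,0]
}}

```text
clock: 13.45
eef_pos: [0.6294, 0.0208, 0.1895]
tool_rot: [0.761, 0.649, -0.001, -0.0]
ft_force: [0.3, 0.7, 0.1]
grip_width: 0.0851
grasp_force: 0.0
```

Run:
```python
from h import *
delta([.6295,.0215,.146],-9.1)
p=bot.camera("wrist"); X=cloud(p); o=bot.get_obs(); M=Rm(o["tool_rot"]); t=np.array(o["eef_pos"]); L=(X-t)@M*1000
for a,b in [(.19,.205),(.205,.222),(.222,.245)]:
    k=(p["range_z"]>0)&(abs(L[...,1])<32)&(abs(L[...,0])<30)&(X[...,2]>a)&(X[...,2]<b)
    if k.sum()>5: print(a,"y",np.percentile(L[k][:,1],[1,99]).round(1),"x",np.percentile(L[k][:,0],[1,99]).round(1),k.sum())
for sg in (1,-1):
    k=(p["range_z"]>0)&(L[...,1]*sg>32)&(L[...,1]*sg<50)&(abs(L[...,0])<16)&(X[...,2]>.18)&(X[...,2]<.28); print("pad",sg,np.percentile(L[k],[1,99],axis=0).round(1).tolist())
```

```text
eef [0.6294 0.0208 0.1895] toolz [-0.002 -0.001 -1.   ] ty heading -9.13 shift cm [0.07 0.   4.35] F [0.3 0.7 0.1] clk 13.45 w 0.0851
turn rad -0.0
0.19 y [-16.6  21.6] x [ 9.1 14.8] 425
0.205 y [-16.4  22.7] x [-5.1 14.7] 941
0.222 y [-17.3  15.4] x [-10.2  14.6] 3420
pad 1 [[-9.9, 42.6, -94.1], [12.1, 49.6, -57.5]]
pad -1 [[-9.9, -48.2, -93.5], [12.1, -41.4, -57.1]]
```

>>> {"name": "carry_out", "arguments": {
  "increments": [8.5,0.15,0,2.2,0,8.5,0,0,2.1,0,8.5,0,0,0,0,4.2,0,0,0,0,3,0,0,0,0]
}}

```text
clock: 14.12
eef_pos: [0.631, 0.0228, 0.1493]
tool_rot: [0.761, 0.649, 0.001, 0.001]
ft_force: [-1.1, -0.3, 0.7]
grip_width: 0.0513
grasp_force: 0.0
```

>>> {"name": "carry_out", "arguments": {
  "increments": [2,0,0,0,0,1,0,0,0,0,0,0,0,0,0,0,0,0,0,0,0,0,0,0,0]
}}

```text
clock: 14.75
eef_pos: [0.6282, 0.0233, 0.1499]
tool_rot: [0.761, 0.649, -0.001, -0.001]
ft_force: [-9.4, 0.4, 6.7]
grip_width: 0.0338
grasp_force: 62.5
```

Grip width 34 mm at 62 N, so the button is fully in. Pull up.

>>> {"name": "carry_out", "arguments": {
  "increments": [0,0,0,-0.6,0,0,0,0,-0.9,0,0,0,0,-0.9,0,0,0,0,-0.9,0,0,0,0,-0.9,0]
}}

```text
clock: 15.38
eef_pos: [0.628, 0.0233, 0.1889]
tool_rot: [0.761, 0.649, -0.002, -0.002]
ft_force: [-7.5, 1.2, -7.2]
grip_width: 0.0336
grasp_force: 62.6
```

>>> {"name": "carry_out", "arguments": {
  "increments": [0,0,0,-0.9,0,0,0,0,-0.9,0,0,0,0,-0.9,0,0,0,0,-0.8,0,0,0,0,-0.5,0]
}}

```text
clock: 16.0
eef_pos: [0.628, 0.0233, 0.2293]
tool_rot: [0.761, 0.649, -0.002, -0.002]
ft_force: [-7.3, 0.5, -6.5]
grip_width: 0.0339
grasp_force: 62.7
```

```bash
cat > chk.py <<'E'
from h import *
import sys
d=np.array([.158,.987]); nrm=np.array([.987,-.158])
st(); q=bot.camera("scene"); places(q,["tongs_bow","bar_mid","grip_mid"],2)
for c,pp in (("scene",q),("top",bot.camera("top"))):
    X=cloud(pp); s=(X[...,:2]-[.6284,.0235])@d; n=(X[...,:2]-[.6284,.0235])@nrm
    k=(pp["range_z"]>0)&(abs(n)<.012)&(s>.06)&(s<.13)&(X[...,2]>.14)&(X[...,2]<.28)
    print(c,"bar +half ztop",np.percentile(X[...,2][k],[50,95]).round(4),k.sum())
cv2.imwrite(sys.argv[1],cv2.resize(q["pixels"][150:300,215:415],(800,600)))
E
python3 chk.py pics/s4.png
```

```text
{'clock': 16.0, 'joint_pos': [0.0369, 0.5066, 0.4912, 1.5608, 0.0004, 1.7661], 'eef_pos': [0.628, 0.0233, 0.2293], 'tool_rot': [0.7608, 0.6489, -0.002, -0.0018], 'ft_force': [-7.2934, 0.4939, -6.5422], 'grip_width': 0.0339, 'grasp_force': 62.7124}
tongs_bow [([0.612, -0.0805, 0.2527], [290, 188], 0.82), ([0.5624, -0.5233, 0.1248], [160, 159], 0.81)]
bar_mid [([0.6303, 0.0222, 0.2483], [327, 209], 0.93)]
grip_mid [([0.6286, 0.0195, 0.2913], [327, 194], 0.56)]
scene bar +half ztop [0.2498 0.2532] 177Traceback (most recent call last):
  File "chk.py", line 8, in <module>
    print(c,"bar +half ztop",np.percentile(X[...,2][k],[50,95]).round(4),k.sum())
                             ~~~~~~~~~~~~~^^^^^^^^^^^^^^^^^^^^^
    return _quantile_unchecked(
        a, q, axis, out, overwrite_input, method, keepdims, weights)
    return _ureduce(a,
                    func=_quantile_ureduce_func,
    ...<5 lines>...
                    overwrite_input=overwrite_input,
                    method=method)
    r = func(a, **kwargs)
    result = _quantile(arr,
                       quantiles=q,
    ...<2 lines>...
                       out=out,
                       weights=wgt)
    slices_having_nans = np.isnan(arr[-1, ...])
                                  ~~~^^^^^^^^^
IndexError: index -1 is out of bounds for axis 0 with size 0
```

Risen about 79 mm with no end-stop force yet. Ease up against the stop.

>>> {"name": "carry_out", "arguments": {
  "increments": [0,0,0,-0.1,0,0,0,0,-0.1,0,0,0,0,-0.1,0,0,0,0,0,0,0,0,0,0,0]
}}

```text
clock: 16.88
eef_pos: [0.6279, 0.0233, 0.23]
tool_rot: [0.761, 0.649, -0.003, -0.003]
ft_force: [-5.7, 0.1, -12.9]
grip_width: 0.0339
grasp_force: 63.2
```

```bash
sed -i 's/,("top",bot.camera("top"))/,/' chk.py; python3 chk.py pics/s5.png
```

```text
{'clock': 16.875, 'joint_pos': [0.0369, 0.5089, 0.4965, 1.5664, 0.0003, 1.7661], 'eef_pos': [0.6279, 0.0233, 0.23], 'tool_rot': [0.7608, 0.6489, -0.003, -0.0026], 'ft_force': [-5.6928, 0.0862, -12.8532], 'grip_width': 0.0339, 'grasp_force': 63.1644}
tongs_bow [([0.6127, -0.0795, 0.2549], [290, 187], 0.85), ([0.5612, -0.5272, 0.1221], [159, 159], 0.65)]
bar_mid [([0.6277, 0.0248, 0.2499], [328, 208], 0.62)]
grip_mid [([0.6254, 0.0222, 0.2924], [329, 194], 0.62)]
scene bar +half ztop [0.2502 0.254 ] 177
```

View pics/s5.png

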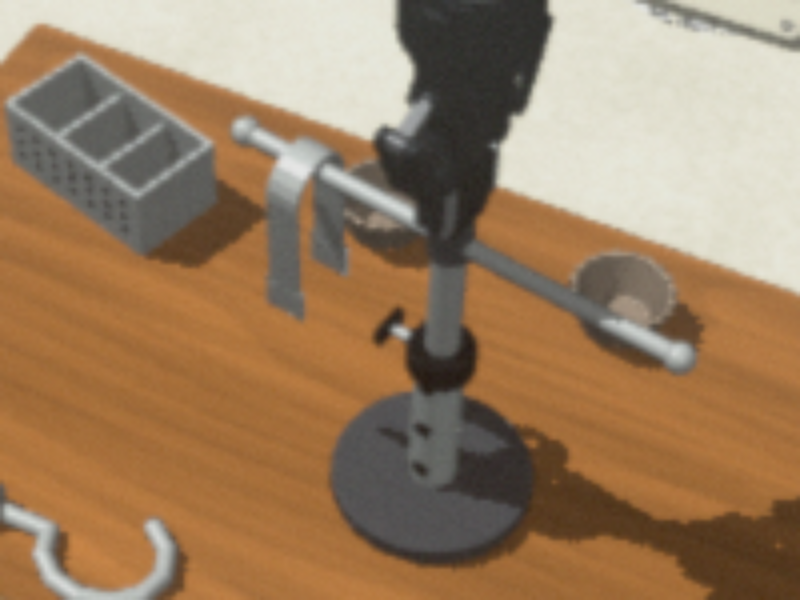

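The bar is fully raised, the tongs hang astride it at (300,220), and the gripper holds the grip at (450,180). Bystanders are unmoved. Handing in.

```bash
python3 -c "
from h import *
print(bot.job_done())"
```

```text
the job is handed in; nothing more can be done
None
```

I handed the job in at 16.9 s with the steel tongs hanging astride the bar, the bar up against the second stop (about 80 mm of rise), and the gripper still holding the grip with the button squeezed in.

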